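# Set up the folding display riser

## Robot

A 7-joint arm with a two-finger parallel gripper is mounted at the origin on a cart in front of the work surface, level with it; the furniture and walls round the work are solid. World frame = base frame: x ahead of the robot, y to its left, z up, the work surface at z = 0. Lengths are in m, angles in rad, forces in N, time in s.
With the tool pointing down it reaches from about 0.425 to 0.925 m from the base axis. Payload 6.8 kg.
Tool frame: the origin (TCP) lies at the very end of the fingers, on their centre line; the grasp point (between the pads) lies 19 mm behind it; z points along the fingers, y is the line along which they close (so a half turn about z gives the same grasp; the last joint's range is limited). The gripper opens to 85 mm and grips with 20 to 120 N. Pads are 22 mm wide; open, the fingers measure 114 mm over their backs; the gripper's body (76 mm by 85 mm) begins 54 mm behind the grasp point. The pads swing forward as they close: fully open they stand 13 mm farther back than shut.
Start: joints at [-1.234, 0.477, 0.022, 1.555, -0.011, 1.109, -0.083], TCP at [0.29, 0.609, 0.231] pointing down, gripper open.
Joint ranges: [-2.96, 2.96], [-0.34, 2.1], [-1.41, 1.46], [0.24, 2.44], [-1.37, 4.51], [0.17, 1.92], [-2.96, 2.96]. Speed limits (rad/s): [2.39, 2.39, 3.14, 3.14, 3.14, 3.14, 3.14].

## Interface

Orientations are given as a rotation vector (axis times angle).
In Python, from bench import r gives the robot as it stands.
- The arm moves only by the tool play_rows, never from a script. Its argument "targets" is text: rows parted by semicolons, each of 5 numbers parted by spaces: the closure, from -1 (fully open) to 1 (shut), then the shift along the tool's x, y, z in m, then the turn about the tool's z in rad. In form: gripper dx dy dz spin; .... A call has 1 to 8 rows; each row is the pose to reach, as a shift and turn from the pose commanded when the call began, along the tool's axes at that moment; what a row does not reach only later rows make up. A row lasts 1/12 s, in which the tool goes at most 41.7 mm and 7.16 degrees, less where a joint would pass 70% of its speed; a pose out of reach is approached as far as the arm can. A call with a gripper value outside its range is refused whole. The fingers move at their own pace and stop on an object; "squeeze" is the grip in N (left out, the last holds). Time passes only in rows, so rows that repeat a pose let the fingers close. It gives the time, the measured TCP pose, the force, the opening and the grip force at its end, in the units of the state.
- r.get_obs(): the state, without advancing time (a new reading comes with each control period).
- r.grab_frame(name): name is "side" or "top" or "wrist"; returns the picture (420x560x3 uint8, red, green, blue); there is no depth.
- r.camera_info(name): a dict with "fov_y" (degrees; the focal length in pixels is half the picture's height over the tangent of half this angle, whatever the lens; pixels are square), "cx", "cy" (the principal point, pixels), "position" and "rotation" of the camera in the world. Camera axes: x right, y down, z forward; pixel columns grow to the right and rows downward; lengths in m; the calibration is good to about 2 mm. A picture is of the moment at which its call begins: read the wrist's pose just before it. camera_info takes no time and is no camera call; for the wrist camera it gives the pose at the moment of the call.
- r.hand_in(): hands the job in; it is judged then, once.
The state is a dict: "clock": time; "joints": joint angles; "qvel": joint speeds; "tau": joint torques, N m; "tcp_pos": TCP position; "orientation": TCP orientation; "contact_force": force on the tool from outside, world axes, zero at the start; "moment": the same for the moment, N m; "grip_width": finger opening in m; "gripper_force": force on a finger pad.
Only numpy, scipy, OpenCV 4.12 (cv2) and the standard library are available. Lean on these libraries where they do the work, as an engineer would, in place of code of your own. Each camera call takes 0.05 s, during which the arm holds its last target. There are 200 camera calls.

## Task

Set up the folding riser on the sideboard: swing its folded leg up until it clicks home upright and stays there by itself, then lower the loose shelf board over the pins of the two legs until it lies flush on both. Finally lay the pink soap bar flat in the middle of the shelf, lengthwise along it. Set the shelf and the soap down gently rather than dropping them, and leave the cream jar, the dropper bottles and the candle where they are.

Things in the scene. Friction and masses are not known exactly. Their poses are not given: they have to be found in the camera images.
- stand: Dark wooden riser, fixed: base board 72 x 266 mm, top 16 mm above the sideboard, two equal legs on brass hinges. Origin: centre of the underside; y along its length, z up. The leg at -y is already up and fixed; the leg at +y is folded inward over the base. Brass cheeks beside each hinge (28 mm from the centre line) are up to 46 mm high, the brass catch blocks outside the hinges up to 50 mm.
- leg (a joint): Angle of the folding leg (rad): 0 folded, pointing along the stand's -y; grows as its free end rises; 1.57 upright at its stop. A slab 44 mm wide (stand's x), 14 mm thick, 78 mm long from the hinge axis. Stays where it is left; from about 1.1 a sprung roller resists (7 N at the grip point); past about 1.4 it snaps over and holds the leg at the stop against 6 N. The leg may lag behind the fingers.
- leg_grip (a point): Point on the centre line of the folding leg, 62 mm from its hinge axis: a good place to grip it across its 44 mm width, fingers closing along the stand's x. Folded flat it is 36 mm above the sideboard, 20 mm above the base board.
- leg_hinge (a point): Middle of the folding leg's hinge axis (which runs along the stand's x), 36 mm above the sideboard, 90 mm from the stand's centre along its +y.
- leg_pin (a point): Foot of the brass pin, in the middle of the folding leg's end face (44 x 14 mm), 78 mm from the hinge axis. The pin is 9 mm thick and 11 mm long with a tapered tip, and points up when the leg is upright.
- far_pin (a point): Foot of the same kind of pin on the leg that is already up, 114 mm above the sideboard, 90 mm from the stand's centre along its -y.
- shelf_seat (a point): Where the centre of the shelf board's underside belongs: midway between the two pins, 114 mm above the sideboard, level with the end faces of the upright legs.
- shelf_board: Loose dark wooden board, 60 x 216 x 16 mm, about 0.16 kg, lying flat on the sideboard. Origin: centre of its underside; y along its length, z up. Two round through holes of 12 mm on its centre line, 90 mm either side of its middle. It fits either way round. Grip it across its 60 mm width at its middle.
- pink_soap: Wrapped pink soap bar lying flat, 53 x 78 x 26 mm, about 0.1 kg. Origin: centre of its underside; y along its 78 mm length, z up. Grip it across its 53 mm width.
- cream_jar: Bystander: pink cream jar with a bamboo lid, 68 mm across, 58 mm high; origin under its centre.
- dropper_a: Bystander: amber dropper bottle with black cap, 36 mm across, 100 mm high; origin under its centre.
- dropper_b: Bystander: a second amber dropper bottle with black cap, 36 mm across, 100 mm high; origin under its centre.
- candle: Bystander: candle in a clear glass, 70 mm across, 78 mm high; origin under its centre.
Things that resemble listed ones, but are neither listed nor needed, are in the scene too. Leave any blue look-alike of the pink_soap alone.

How it is judged:
By the outcome, as a careful person would: the job done as asked, in the order asked, and still so for the second after the job is handed in, with the robot touching nothing.
It also fails if it takes over 72 s, if anything falls off the work surface, if the arm or the gripper's body presses on something with over 40 N, if the wrist force passes 120 N, or if a joint passes its speed limit or range.

## Working session

There is one attempt and no reset: what is moved stays moved. The work goes in short steps, Python scripts to look and compute and a tool call to move; the robot and the scene stay as the last step left them, time stands still between calls to the robot, and variables do not carry over. Pictures are saved under pics/ and viewed, at most 12 in all, crops included, and the job is handed in when it is done.

Besides the shell and the picture viewer there is one more tool, called after "Request:" as name(argument=value, ...) on one line, values as JSON. play_rows: Moves the arm, as the interface text tells. Its arguments: {"type":"object","properties":{"targets":{"type":"string"},"squeeze":{"type":"number"}},"required":["targets"]}

```bash
ls; mkdir -p pics; python3 - <<'E'
from bench import r
import cv2
for n in ("top","side"):
    c=r.camera_info(n);print(n,c)
    cv2.imwrite(f"pics/{n}0.png",r.grab_frame(n)[:,:,::-1])
o=r.get_obs();print({k:o[k] for k in("clock","tcp_pos","orientation","contact_force","grip_width")})
print(r.camera_info("wrist"))
E
```

```text
pics
top {'fov_y': 55.7789168772661, 'cx': 279.2512183422731, 'cy': 207.02968226958865, 'position': array([ 0.37223164, -0.0034799 ,  1.06860617]), 'rotation': array([-2.06236182,  2.15321602, -0.23446816])}
side {'fov_y': 45.210056103607236, 'cx': 283.6049667966084, 'cy': 207.1968201979355, 'position': array([-0.11288313, -0.47991458,  1.21767085]), 'rotation': array([-2.26557012,  1.17241588, -0.40826219])}
{'clock': 0.1, 'tcp_pos': array([0.29021736, 0.60882446, 0.23040233]), 'orientation': array([-6.92920634e-01, -3.06394959e+00,  2.62774147e-03]), 'contact_force': array([0.58941301, 0.57188541, 0.01715495]), 'grip_width': 0.08564357930523943}
{'fov_y': 62.447425505330486, 'cx': 283.37474100894474, 'cy': 206.18554745633605, 'position': array([0.22779864, 0.63920264, 0.37201241]), 'rotation': array([2.44774122, 1.54576955, 0.21666606])}
```

View pics/top0.png

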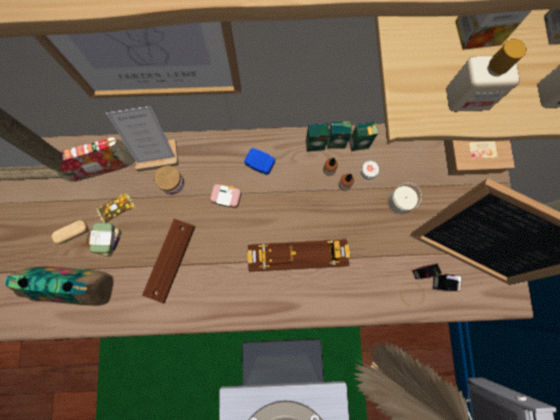

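View pics/side0.png

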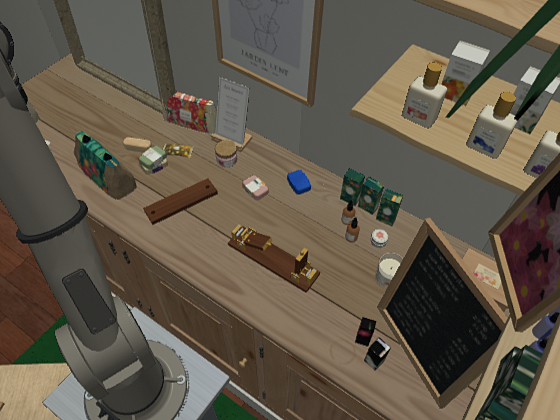

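The top view shows the stand from about (247,257) to (350,252), with its upright leg at the right. The shelf board runs from (183,222) to (153,300). The pink soap is at (226,195) and the blue one at (260,160). The side view agrees.

```bash
cat > h.py <<'E'
import numpy as np, cv2
from bench import r
from scipy.spatial.transform import Rotation as R
def cam(n):
    c=r.camera_info(n); f=210/np.tan(np.radians(c["fov_y"])/2)
    return f,c["cx"],c["cy"],np.array(c["position"]),R.from_rotvec(c["rotation"]).as_matrix()
def cast(c,uv,z):
    f,cx,cy,p,M=c; uv=np.atleast_2d(uv).astype(float)
    d=np.c_[(uv[:,0]-cx)/f,(uv[:,1]-cy)/f,np.ones(len(uv))]@M.T
    return p+d*((z-p[2])/d[:,2])[:,None]
def proj(c,X):
    f,cx,cy,p,M=c; q=(np.atleast_2d(X)-p)@M
    return np.c_[f*q[:,0]/q[:,2]+cx,f*q[:,1]/q[:,2]+cy]
def tool():
    o=r.get_obs(); return np.array(o["tcp_pos"]),R.from_rotvec(o["orientation"]).as_matrix()
def go(P,yaw_dir=None):
    """tool-frame shift to world point P; spin so that tool y is along yaw_dir (mod pi)"""
    p,M=tool(); d=M.T@(np.array(P)-p); s=0
    if yaw_dir is not None:
        v=M.T@np.array([*yaw_dir,0.]); s=np.arctan2(-v[0],v[1]); s=(s+np.pi/2)%np.pi-np.pi/2
    return np.round(d,4),round(s,4)
def rect(mask,n=1):
    cs,_=cv2.findContours(mask.astype(np.uint8),cv2.RETR_EXTERNAL,cv2.CHAIN_APPROX_NONE)
    return sorted(cs,key=cv2.contourArea)[::-1][:n]
E
python3 - <<'E'
from h import *
c=cam("top"); print("tcp px",proj(c,[[.29,.609,.231],[0,0,0],[.6,0,0]]))
im=cv2.imread("pics/top0.png"); hsv=cv2.cvtColor(im,cv2.COLOR_BGR2HSV)
def show(name,mask,box,z):
    m=np.zeros(mask.shape,bool);x0,y0,x1,y1=box;m[y0:y1,x0:x1]=mask[y0:y1,x0:x1]
    k=rect(m)[0][:,0,:]; w=cast(c,k,z)[:,:2]
    (cx,cy),(a,b),an=cv2.minAreaRect((w*1000).astype(np.float32))
    q=cv2.boxPoints(((cx,cy),(a,b),an)); e=q[1]-q[0];g=q[2]-q[1];l=e if np.hypot(*e)>np.hypot(*g) else g
    print(name,np.round([cx,cy,a,b]),"long dir",np.round(l/np.hypot(*l),3))
dark=(hsv[:,:,2]<120)
print(hsv[265,300],hsv[260,168],hsv[280,210],hsv[195,220],hsv[188,230])
show("shelf",dark,(135,210,205,310),.016)
show("stand",dark|((hsv[:,:,1]>150)),(235,230,365,280),.016)
pink=(hsv[:,:,2]>150)
show("soap",pink,(205,178,246,212),.026)
for n,uv,z in(("jar",(169,178),.058),("da",(331,164),.1),("db",(347,180),.1),("candle",(405,197),.078),("soapblue",(260,160),.026),("brassL",(252,257),.05),("brassR",(347,252),.05),("pin",(325,253),.114)): print(n,cast(c,uv,z)[0].round(3))
E
```

```text
tcp px [[-24.18019903 350.22324202]
 [284.71097135 451.73176336]
 [274.69140484 210.16251016]]
[  9 175  96] [  8 167  93] [ 12  85 168] [ 30   2 242] [ 18 127 231]
shelf [475. 283.  67. 215.] long dir [ 0.92  -0.393]
stand [473. -58.  72. 269.] long dir [ 0.012 -1.   ]
soap [644. 133. 111.  92.] long dir [0.043 0.999]
jar [0.687 0.276 0.058]
da [ 0.693 -0.149  0.1  ]
db [ 0.649 -0.187  0.1  ]
candle [ 0.603 -0.336  0.078]
soapblue [0.738 0.035 0.026]
brassL [0.469 0.063 0.05 ]
brassR [ 0.472 -0.181  0.05 ]
pin [ 0.465 -0.117  0.114]
```

```bash
python3 - <<'E'
from h import *
print(go([.473,-.03,.2],[1,0.012]), tool()[1].round(3))
c=cam("wrist");p,M=tool();print("cam in tool",(M.T@(c[3]-p)).round(3),(M.T@c[4]).round(3))
E
```

```text
(array([-0.4399, -0.498 ,  0.0313]), np.float64(1.114)) [[-0.903  0.43  -0.001]
 [ 0.43   0.903 -0.002]
 [-0.    -0.002 -1.   ]]
cam in tool [ 0.069  0.    -0.142] [[ 0.    -0.961 -0.277]
 [ 1.     0.     0.   ]
 [ 0.    -0.277  0.961]]
```

Request:
play_rows(targets="-1 -0.44 -0.498 0.03 1.114;-1 -0.44 -0.498 0.03 1.114;-1 -0.44 -0.498 0.03 1.114;-1 -0.44 -0.498 0.03 1.114;-1 -0.44 -0.498 0.03 1.114;-1 -0.44 -0.498 0.03 1.114;-1 -0.44 -0.498 0.03 1.114;-1 -0.44 -0.498 0.03 1.114")

```text
clock: 0.77
tcp_pos: [0.382, 0.2871, 0.216]
orientation: [-2.084, -2.35, 0.0]
contact_force: [1.2, -0.7, -0.3]
grip_width: 0.0854
gripper_force: 0.0
```

```bash
python3 - <<'E'
from h import *
print(go([.473,-.03,.2],[1,0.012]))
E
```

```text
(array([-0.3257,  0.0524,  0.016 ]), np.float64(0.1079))
```

Request:
play_rows(targets="-1 -0.325 0.052 0.016 0.108;-1 -0.325 0.052 0.016 0.108;-1 -0.325 0.052 0.016 0.108;-1 -0.325 0.052 0.016 0.108;-1 -0.325 0.052 0.016 0.108;-1 -0.325 0.052 0.016 0.108;-1 -0.325 0.052 0.016 0.108;-1 -0.325 0.052 0.016 0.108")

```text
clock: 1.43
tcp_pos: [0.4745, -0.0292, 0.2003]
orientation: [2.202, 2.241, 0.0]
contact_force: [1.6, 0.7, 0.8]
grip_width: 0.0851
gripper_force: 0.0
```

Request:
play_rows(targets="-1 0 0 0 0;-1 0 0 0 0;-1 0 0 0 0")

```text
clock: 1.68
tcp_pos: [0.4741, -0.0262, 0.2]
orientation: [-2.201, -2.241, 0.001]
contact_force: [0.3, 0.1, -1.2]
grip_width: 0.0853
gripper_force: 0.0
```

```bash
python3 - <<'E'
from h import *
print(go([.473,-.03,.2],[1,0.012]),r.get_obs()["tcp_pos"])
cv2.imwrite("pics/w1.png",r.grab_frame("wrist")[:,:,::-1])
E
```

```text
(array([-0.0038, -0.0012, -0.    ]), np.float64(0.0059)) [ 0.47412983 -0.02616637  0.19997303]
```

View pics/w1.png

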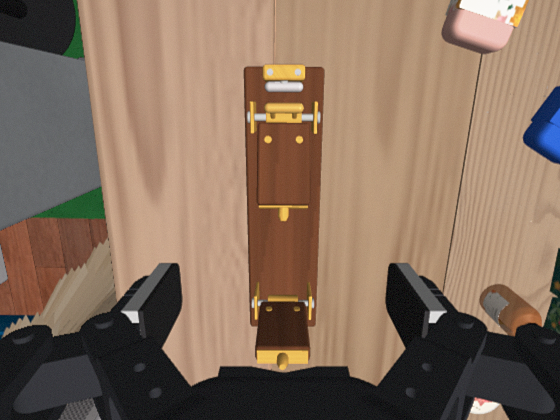

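The wrist view shows the folded leg's hinge at (284,118), its end face at (284,207), and the far pin at about (283,360). The base's top corners are (245,68) and (323,68), and its near edge is at about row 326.

```bash
python3 - <<'E'
from h import *
c=cam("wrist")
for n,uv,z in(("hinge",(284,118),.036),("end",(283.5,207),.036),("cL",(245,68),.016),("cR",(323.5,68),.016),("nL",(249.5,326),.016),("nR",(315.5,326),.016),("farpinfoot",(283,357),.114),("fartip",(283,362),.125),("eyeL",(252,118),.036),("eyeR",(317,117),.036),("soap edge",(478,46),.013)): print(n,cast(c,uv,z)[0].round(4))
E
```

```text
hinge [0.4744 0.0352 0.036 ]
end [ 0.4756 -0.0441  0.036 ]
cL [0.4393 0.0764 0.016 ]
cR [0.5082 0.0777 0.016 ]
nL [ 0.4414 -0.1854  0.016 ]
nR [ 0.5131 -0.1839  0.016 ]
farpinfoot [ 0.4772 -0.1436  0.114 ]
fartip [ 0.4772 -0.1389  0.125 ]
eyeL [0.447  0.0346 0.036 ]
eyeR [0.5026 0.0366 0.036 ]
soap edge [0.642  0.0986 0.013 ]
```

Request:
play_rows(targets="-1 0 0.001 0.15 0.005;-1 0 0.001 0.15 0.005;-1 0 0.001 0.15 0.005;-1 0 0.001 0.15 0.005;-1 0 0.001 0.17 0.005;-1 0 0.001 0.179 0.005;-1 0 0.001 0.179 0.005;-1 0 0.001 0.179 0.005")

```text
clock: 2.4
tcp_pos: [0.4757, -0.0258, 0.0216]
orientation: [-2.205, -2.237, -0.0]
contact_force: [0.7, -0.1, 0.2]
grip_width: 0.0858
gripper_force: 0.0
```

Request:
play_rows(targets="1 0 0 0 0;1 0 0 0 0;1 0 0 0 0;1 0 0 0 0;1 0 0 0 0;1 0 0 0 0;1 0 0 0 0;1 0 0 0 0", squeeze=30)

```text
clock: 3.07
tcp_pos: [0.4738, -0.027, 0.0215]
orientation: [-2.207, -2.233, 0.002]
contact_force: [-5.7, -1.4, 4.1]
grip_width: 0.0432
gripper_force: 31.8
```

Request:
play_rows(targets="1 0.001 0 -0.012 0;1 0.005 0 -0.024 0;1 0.011 0 -0.035 0;1 0.019 0 -0.0445 0;1 0.0285 0 -0.052 0;1 0.034 0 -0.055 0;1 0.0395 0 -0.058 0;1 0.0395 0 -0.058 0")

```text
clock: 3.73
tcp_pos: [0.4732, 0.0133, 0.0785]
orientation: [-2.204, -2.236, 0.004]
contact_force: [-2.8, -0.3, -11.1]
grip_width: 0.0436
gripper_force: 36.2
```

Request:
play_rows(targets="1 0.006 0 -0.002 0;1 0.012 0 -0.003 0;1 0.018 0 -0.004 0;1 0.023 0 -0.004 0;1 0.027 0 -0.004 0;1 0.029 0 -0.004 0;1 0.029 0 -0.004 0;1 0.029 0 -0.004 0")

```text
clock: 4.4
tcp_pos: [0.4729, 0.0295, 0.0829]
orientation: [2.213, 2.22, -0.016]
contact_force: [-1.4, -36.7, -7.3]
grip_width: 0.0435
gripper_force: 36.7
```

```bash
python3 - <<'E'
from h import *
import cv2
im=r.grab_frame("side")[150:350,150:400,::-1]
w=r.grab_frame("wrist")[:,:,::-1]
cv2.imwrite("pics/s2.png",np.hstack([cv2.resize(im,(400,320)),cv2.resize(w,(400,320))]))
E
```

```text
(no output)
```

View pics/s2.png

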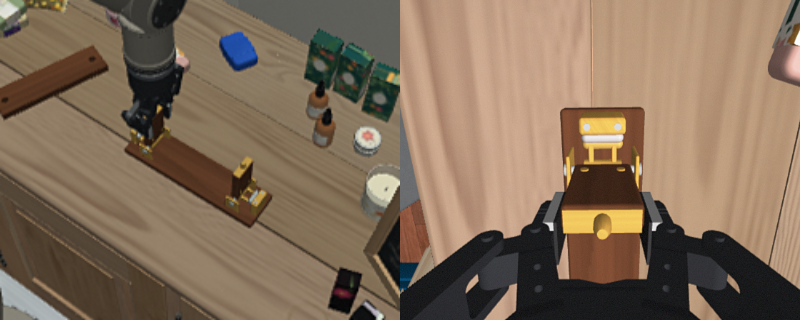

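```bash
python3 - <<'E'
from h import *
c=cam("wrist")
for a in (1.2,1.3,1.4,1.5,1.57):
    print(a,*[proj(c,[.4744,.036-l*np.cos(a),.036+l*np.sin(a)])[0].round(0) for l in (.078,.089)])
im=r.grab_frame("wrist")[:,:,::-1]
h=cv2.cvtColor(im,cv2.COLOR_BGR2HSV); m=(h[:,:,1]>150)&(h[:,:,2]>130)&(h[:,:,0]>15)
col=m[255:330,250:320]; print([(i+255,int(s)) for i,s in enumerate(col.sum(1)) if s]); print(r.get_obs()["contact_force"],tool()[0])
E
```

```text
1.2 [284. 349.] [284. 377.]
1.3 [284. 337.] [284. 364.]
1.4 [284. 323.] [284. 347.]
1.5 [284. 306.] [284. 327.]
1.57 [284. 293.] [284. 311.]
[(275, 70), (276, 70), (277, 70), (278, 70), (279, 70), (280, 68), (281, 63), (282, 59), (283, 58), (284, 60), (285, 60), (286, 61), (287, 61), (288, 62), (289, 62), (290, 61), (291, 60), (292, 59), (293, 60), (294, 61), (295, 64), (296, 65), (297, 63), (298, 65), (299, 64), (300, 65), (301, 64), (302, 64), (303, 65), (304, 66), (305, 67), (306, 21), (307, 19), (308, 18), (309, 16), (310, 15), (311, 13), (312, 11), (313, 9), (314, 1)]
[ -2.16586707 -36.41090627  -7.25199606] [0.47287992 0.02954178 0.08285016]
```

Request:
play_rows(targets="1 -0.004 0 0 0;1 -0.008 0 0 0;1 -0.008 0 0 0;-1 -0.008 0 0 0;-1 -0.008 0 0 0;-1 -0.008 0 0 0;-1 -0.008 0 0 0;-1 -0.008 0 0 0")

```text
clock: 5.22
tcp_pos: [0.4755, 0.0345, 0.0838]
orientation: [2.206, 2.236, 0.003]
contact_force: [-0.3, 0.0, -0.6]
grip_width: 0.0855
gripper_force: 0.0
```

Request:
play_rows(targets="-1 -0.008 0 -0.03 0;-1 -0.008 0 -0.07 0;-1 -0.008 0 -0.11 0;-1 -0.008 0 -0.14 0;-1 -0.008 0 -0.14 0;-1 -0.008 0 -0.14 0;-1 -0.008 0 -0.14 0")

```text
clock: 5.8
tcp_pos: [0.4745, 0.0263, 0.223]
orientation: [-2.206, -2.236, -0.0]
contact_force: [0.4, -0.0, -0.7]
grip_width: 0.0853
gripper_force: 0.0
```

```bash
python3 - <<'E'
from h import *
c=cam("wrist"); p,M=tool(); print(p)
cv2.imwrite("pics/w3.png",r.grab_frame("wrist")[:,:,::-1])
for a in (1.4,1.57): print(a,*[proj(c,[.4744,.036-l*np.cos(a),.036+l*np.sin(a)])[0].round(0) for l in (.078,.089)])
d=np.array([.92,-.393]);wd=np.array([.393,.92]);wd/=np.hypot(*wd)
print(go([.475-0.0,.283,.2],wd), go([.475,.283,.2],-wd))
E
```

```text
[0.4744766 0.0263004 0.2229988]
1.4 [282. 208.] [282. 214.]
1.57 [282. 191.] [282. 195.]
(array([0.2569, 0.0045, 0.0224]), np.float64(-1.1535)) (array([0.2569, 0.0045, 0.0224]), np.float64(-1.1535))
```

View pics/w3.png

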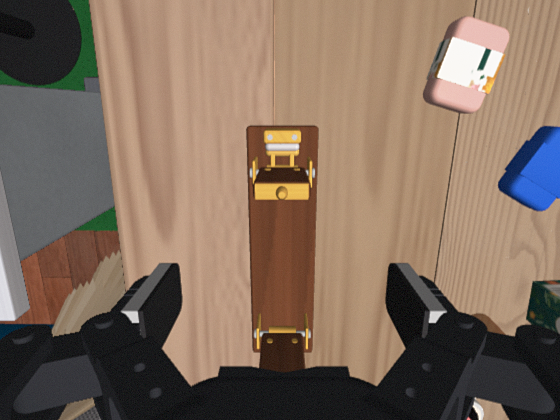

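The leg stands upright by itself, with its pin at (282,193). The soap is in view with its centre near (467,65). The shelf is next.

Request:
play_rows(targets="-1 0.257 0.0045 0 -1.153;-1 0.257 0.0045 0 -1.153;-1 0.257 0.0045 0 -1.153;-1 0.257 0.0045 0 -1.153;-1 0.257 0.0045 0 -1.153;-1 0.257 0.0045 0 -1.153;-1 0.257 0.0045 0 -1.153;-1 0.257 0.0045 0 -1.153")

```text
clock: 6.52
tcp_pos: [0.4741, 0.2871, 0.2209]
orientation: [-0.845, -3.023, 0.003]
contact_force: [-0.2, -0.1, -0.3]
grip_width: 0.0849
gripper_force: 0.0
```

```bash
python3 - <<'E'
from h import *
wd=[.393,.92]
im=cv2.imread("pics/w3.png");h=cv2.cvtColor(im,cv2.COLOR_BGR2HSV);print(h[108,462],h[25,480],h[160,420])
print(go([.475,.283,.2],wd),tool()[0])
E
```

```text
[  6  76 207] [  4  59 233] [ 15  92 170]
(array([-0.003 , -0.003 ,  0.0209]), np.float64(-0.1412)) [0.47407449 0.28710612 0.22091764]
```

Request:
play_rows(targets="-1 -0.003 -0.003 0 -0.14;-1 -0.003 -0.003 0 -0.14;-1 -0.003 -0.003 0 -0.14;-1 -0.003 -0.003 0 -0.14")

```text
clock: 6.85
tcp_pos: [0.4766, 0.2783, 0.2224]
orientation: [-0.658, -3.071, 0.002]
contact_force: [-0.3, -0.4, 0.6]
grip_width: 0.0854
gripper_force: 0.0
```

```bash
python3 - <<'E'
from h import *
c=cam("wrist");im=r.grab_frame("wrist")[:,:,::-1].copy();cv2.imwrite("pics/w4.png",im)
h=cv2.cvtColor(im,cv2.COLOR_BGR2HSV)
m=(h[:,:,1]>130)&(h[:,:,0]<15)&(h[:,:,2]<150)&(h[:,:,2]>30)
m[:,:180]=0;m[:,390:]=0
k=rect(m)[0][:,0,:];print(k.min(0),k.max(0),cv2.contourArea(k))
(cx,cy),(a,b),an=cv2.minAreaRect((cast(c,k,.016)[:,:2]*1000).astype(np.float32));print(cx,cy,a,b,an)
print(tool()[0])
E
```

```text
[257  59] [322 270] 11935.0
476.7728271484375 288.0438232421875 59.21340560913086 214.2345733642578 68.1714096069336
[0.47672015 0.27843782 0.22263382]
```

View pics/w4.png

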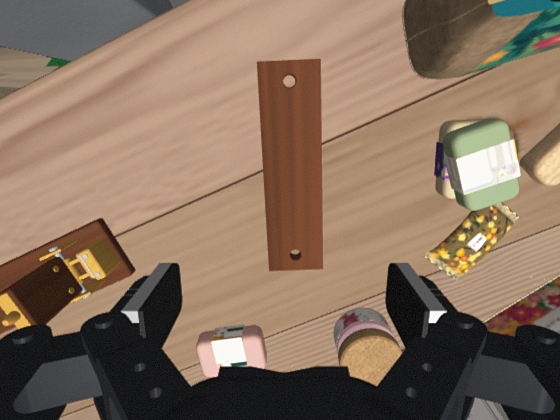

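The shelf board lies at rows 59–270, with holes at (289,81) and (295,254). The soap is at (231,350) and the jar is clear of the fingers.

```bash
python3 - <<'E'
from h import *
c=cam("wrist")
H=cast(c,[(289,81),(295.5,253.5)],.016);print(H,H.mean(0),H[0]-H[1])
m=H.mean(0);print(go([.4767,.288,.03],[.372,.928]),go([m[0],m[1],.03],[.372,.928]))
E
```

```text
[[0.39458534 0.32113577 0.016     ]
 [0.55940734 0.25597461 0.016     ]] [0.47699634 0.28855519 0.016     ] [-0.164822    0.06516116  0.        ]
(array([0.0038, 0.0089, 0.1926]), np.float64(-0.0399)) (array([0.0038, 0.0095, 0.1926]), np.float64(-0.0399))
```

Request:
play_rows(targets="-0.6 0.004 0.009 0.04 -0.04;-0.6 0.004 0.009 0.08 -0.04;-0.6 0.004 0.009 0.12 -0.04;-0.6 0.004 0.009 0.16 -0.04;-0.6 0.004 0.009 0.19 -0.04;-0.6 0.004 0.009 0.205 -0.04;-0.6 0.004 0.009 0.21 -0.04;-0.6 0.004 0.009 0.21 -0.04")

```text
clock: 7.57
tcp_pos: [0.4762, 0.2881, 0.0121]
orientation: [-0.592, -3.084, 0.003]
contact_force: [0.7, 0.6, -0.2]
grip_width: 0.0681
gripper_force: 0.0
```

Request:
play_rows(targets="-0.6 0 0 0.003 0;-0.6 0 0 0.006 0;-0.6 0 0 0.008 0;-0.6 0 0 0.008 0")

```text
clock: 7.9
tcp_pos: [0.4773, 0.2889, 0.0059]
orientation: [0.59, 3.085, 0.002]
contact_force: [-1.0, -0.2, 0.8]
grip_width: 0.0685
gripper_force: 0.0
```

```bash
python3 - <<'E'
from h import *
print(go([.4767,.288,.0],[.367,.93]))
E
```

```text
(array([ 0.0002, -0.0011,  0.0059]), np.float64(-0.0022))
```

Request:
play_rows(targets="-0.6 0 -0.001 0.002 0;-0.6 0 -0.001 0.004 0;-0.6 0 -0.001 0.006 0;-0.6 0 -0.001 0.006 0")

```text
clock: 8.23
tcp_pos: [0.4763, 0.2875, -0.001]
orientation: [-0.59, -3.085, 0.0]
contact_force: [0.5, 1.0, 0.3]
grip_width: 0.0683
gripper_force: 0.0
```

Request:
play_rows(targets="1 0 0 0.001 0;1 0 0 0.001 0;1 0 0 0.001 0;1 0 0 0.001 0;1 0 0 0.001 0;1 0 0 0.001 0", squeeze=50)

```text
clock: 8.73
tcp_pos: [0.4767, 0.2877, -0.0012]
orientation: [-0.59, -3.086, -0.0]
contact_force: [-1.6, -0.7, 5.8]
grip_width: 0.0584
gripper_force: 53.8
```

Request:
play_rows(targets="1 0 0 -0.01 0;1 0 0 -0.02 0;1 0 0 -0.05 0;1 0 0 -0.09 0;1 0 0 -0.13 0;1 0 0 -0.17 0;1 0 0 -0.18 0;1 0 0 -0.18 0")

```text
clock: 9.4
tcp_pos: [0.4786, 0.2889, 0.1826]
orientation: [0.589, 3.081, 0.01]
contact_force: [0.2, 0.5, -2.0]
grip_width: 0.0586
gripper_force: 55.1
```

```bash
python3 - <<'E'
from h import *
p,M=tool()
print(p,r.get_obs()["grip_width"],r.get_obs()["contact_force"],go([.4755,-.054,.2],[1,.0134]))
E
```

```text
[0.47863745 0.28893182 0.18262883] 0.058623598488646546 [ 0.24769555  0.52609636 -1.97691781] (array([-0.1237, -0.3197, -0.0192]), np.float64(1.1793))
```

Request:
play_rows(targets="1 -0.01 -0.027 0 0.1;1 -0.022 -0.056 0 0.21;1 -0.034 -0.09 0 0.32;1 -0.048 -0.124 0 0.43;1 -0.061 -0.158 0 0.54;1 -0.074 -0.192 0 0.65;1 -0.087 -0.226 0 0.76;1 -0.1 -0.26 0 0.87")

```text
clock: 10.07
tcp_pos: [0.4718, 0.0073, 0.1767]
orientation: [-1.841, -2.543, 0.004]
contact_force: [0.4, 0.4, -2.6]
grip_width: 0.0585
gripper_force: 55.0
```

```bash
python3 - <<'E'
from h import *
print(go([.4755,-.054,.19],[1,.0134]),tool()[0])
E
```

```text
(array([-0.0594, -0.0156, -0.0132]), np.float64(0.3044)) [0.47176967 0.00728056 0.17674582]
```

Request:
play_rows(targets="1 -0.03 -0.007 -0.005 0.1;1 -0.05 -0.013 -0.01 0.2;1 -0.059 -0.0155 -0.012 0.28;1 -0.059 -0.0155 -0.012 0.304;1 -0.059 -0.0155 -0.012 0.304;1 -0.059 -0.0155 -0.012 0.304;1 -0.059 -0.0155 -0.012 0.304;1 -0.059 -0.0155 -0.012 0.304")

```text
clock: 10.73
tcp_pos: [0.4774, -0.0506, 0.1898]
orientation: [-2.196, -2.245, 0.001]
contact_force: [0.8, 0.1, -1.8]
grip_width: 0.0587
gripper_force: 55.0
```

```bash
python3 - <<'E'
from h import *
p,M=tool();print(p)
print(go([.4755,-.054,.19],[1,.0134]))
c=cam("wrist");cv2.imwrite("pics/w5.png",r.grab_frame("wrist")[:,:,::-1])
for s in (-1,1):
  b=p+M@np.array([s*.09,0,0]); print("expected hole px",proj(c,b+[0,0,.017]),proj(c,b+[0,0,.001]))
print("pins",proj(c,[[.4744,.036,.125],[.4767,-.144,.125]]))
E
```

```text
[ 0.47737924 -0.05058956  0.18977181]
(array([-0.0034, -0.002 , -0.0002]), np.float64(0.0088))
expected hole px [[280.88085661 458.02047059]] [[281.13564175 427.89990065]]
expected hole px [[279.93045008  43.85902787]] [[280.39622598  51.23750803]]
pins [[279.64491845  75.65371059]
 [277.93984124 348.22650667]]
```

View pics/w5.png

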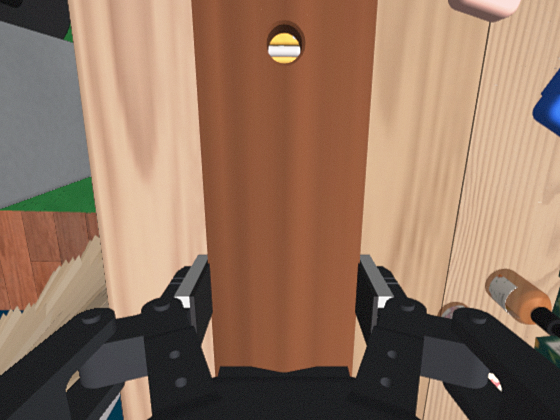

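The board is held straight, with edges symmetric about column 285. The hole is at about (286,43), with brass visible below it. I'll measure the hole with the same camera as the pin, so the calibration bias cancels.

```bash
python3 - <<'E'
from h import *
im=cv2.imread("pics/w5.png");c=cam("wrist");p,M=tool()
roi=im[10:80,255:320].astype(float);ref=np.median(roi.reshape(-1,3),0)
m=np.abs(roi-ref).sum(2)>55
k=rect(m)[0];e=cv2.fitEllipse(cv2.convexHull(k));print(e, cv2.boundingRect(k))
u=np.array(e[0])+[255,10]
x,y,w,h=cv2.boundingRect(k);t=np.array([x+w/2+255,y+10+w/2])
for q in (u,t):
  H=cast(c,q,p[2]+.017)[0]; print(q,"hole",H,"pin-hole tool",M.T@(np.array([.4744,.036,0])-H*[1,1,0]), "hole rel tcp",M.T@(H-p))
# board edge direction
g=cv2.cvtColor(im,cv2.COLOR_BGR2HSV);W=(g[:,:,1]>140)&(g[:,:,0]<13)
for row in (100,150,200,230):
  xs=np.where(W[row,190:380])[0]+190;print(row,xs.min(),xs.max(),(xs.min()+xs.max())/2)
E
```

```text
((30.335975646972656, 32.21442794799805), (37.89678192138672, 44.405452728271484), 179.1258544921875) (12, 10, 38, 45)
[285.33597565  42.21442795] hole [0.47729874 0.03971869 0.20690343] pin-hole tool [-3.65526588e-03 -2.97831448e-03  1.79721565e-06] hole rel tcp [ 0.09052263  0.00178256 -0.0169933 ]
[286.  39.] hole [0.47749427 0.04069047 0.20690343] pin-hole tool [-4.62260053e-03 -3.19476396e-03  1.86600978e-06] hole rel tcp [ 0.09148996  0.00199901 -0.01699337]
100 198 369 283.5
150 202 366 284.0
200 205 362 283.5
230 207 360 283.5
```

Request:
play_rows(targets="1 -0.004 -0.0036 0.02 0.008;1 -0.004 -0.0036 0.035 0.008;1 -0.004 -0.0036 0.045 0.008;1 -0.004 -0.0036 0.045 0.008;1 -0.004 -0.0036 0.045 0.008")

```text
clock: 11.2
tcp_pos: [0.474, -0.0557, 0.1451]
orientation: [-2.208, -2.234, 0.001]
contact_force: [0.2, 0.3, -0.0]
grip_width: 0.059
gripper_force: 55.0
```

```bash
python3 - <<'E'
from h import *
p,M=tool();print(p,go([.4737,-.0545,.13],[1,.0134]))
c=cam("wrist");im=r.grab_frame("wrist")[:,:,::-1];t=r.grab_frame("side")[:,:,::-1]
print("hole,pin px",proj(c,p+M@np.array([.0905,.0018,-.017])),proj(c,[.4744,.036,.125]))
cs=cam("side");q=proj(cs,[.4737,-.0545,.14])[0].astype(int);print(q)
cr=t[q[1]-80:q[1]+80,q[0]-95:q[0]+95]
cv2.imwrite("pics/w6.png",np.hstack([cv2.resize(im[0:160,190:380],(380,320)),cv2.resize(cr,(380,320))]))
E
```

```text
[ 0.47404036 -0.05567172  0.14511486] (array([ 0.0012, -0.0003,  0.0151]), np.float64(-0.0018))
hole,pin px [[285.5240521  42.2932456]] [[284.22419307  54.53532363]]
[272 231]
```

View pics/w6.png

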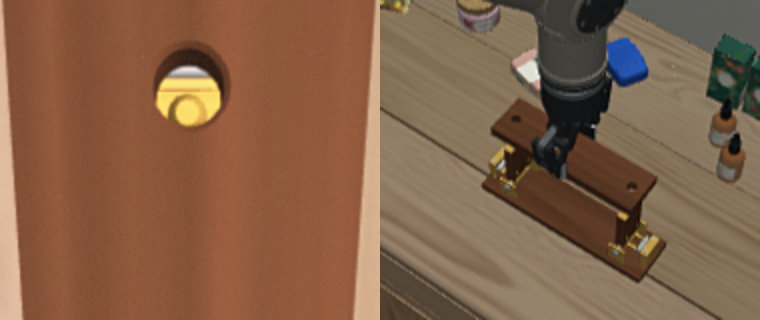

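The pin shows through the hole: pin at px (283.5,55), hole at (285.5,42). That needs a correction of about 1 mm along the board and 0.6 mm across. The board hangs level over both legs.

Request:
play_rows(targets="1 0.001 -0.0006 0.008 0;1 0.001 -0.0006 0.014 0;1 0.001 -0.0006 0.018 0;1 0.001 -0.0006 0.021 0;1 0.001 -0.0006 0.024 0;1 0.001 -0.0006 0.026 0;1 0.001 -0.0006 0.026 0")

```text
clock: 11.88
tcp_pos: [0.4733, -0.0549, 0.1188]
orientation: [-2.209, -2.233, 0.001]
contact_force: [0.1, -0.2, -2.9]
grip_width: 0.0587
gripper_force: 55.0
```

Request:
play_rows(targets="1 0 0 0.002 0;1 0 0 0.004 0;1 0 0 0.006 0;1 0 0 0.007 0;1 0 0 0.007 0")

```text
clock: 12.3
tcp_pos: [0.4734, -0.0548, 0.112]
orientation: [-2.209, -2.233, 0.0]
contact_force: [-0.0, 0.2, -1.9]
grip_width: 0.0587
gripper_force: 55.0
```

Request:
play_rows(targets="1 0 0 0.0008 0;1 0 0 0.0015 0;1 0 0 0.0015 0")

```text
clock: 12.55
tcp_pos: [0.4736, -0.0549, 0.1108]
orientation: [2.209, 2.234, 0.0]
contact_force: [0.0, -0.5, -1.3]
grip_width: 0.0586
gripper_force: 55.1
```

Request:
play_rows(targets="1 0 0 0.001 0;1 0 0 0.002 0;1 0 0 0.002 0")

```text
clock: 12.8
tcp_pos: [0.4737, -0.0548, 0.1106]
orientation: [-2.209, -2.232, -0.002]
contact_force: [-8.3, 1.0, 27.1]
grip_width: 0.0586
gripper_force: 58.2
```

Request:
play_rows(targets="1 0 0 -0.0015 0;1 0 0 -0.0018 0;1 0 0 -0.0018 0;-0.5 0 0 -0.0018 0;-0.6 0 0 -0.0018 0;-0.6 0 0 -0.0018 0;-1 0 0 -0.0018 0;-1 0 0 -0.0018 0")

```text
clock: 13.47
tcp_pos: [0.4735, -0.0548, 0.1105]
orientation: [2.209, 2.234, -0.0]
contact_force: [-0.7, 1.1, 0.9]
grip_width: 0.0856
gripper_force: 0.0
```

Request:
play_rows(targets="-1 0 0 -0.02 0;-1 0 0 -0.06 0;-1 0 0 -0.1 0;-1 0 0 -0.13 0;-1 0 0 -0.13 0;-1 0 0 -0.13 0")

```text
clock: 13.97
tcp_pos: [0.4746, -0.0547, 0.2422]
orientation: [2.207, 2.233, 0.006]
contact_force: [-0.3, 0.2, -0.7]
grip_width: 0.0851
gripper_force: 0.0
```

```bash
python3 - <<'E'
from h import *
c=cam("wrist");im=r.grab_frame("wrist")[:,:,::-1];p,M=tool();print(p)
s=r.grab_frame("side")[:,:,::-1]
q=proj(cam("side"),[.4737,-.0545,.11])[0].astype(int);cr=s[q[1]-80:q[1]+80,q[0]-95:q[0]+95]
cv2.imwrite("pics/w7.png",np.hstack([cv2.resize(im,(420,315)),cv2.resize(cr,(374,315))]))
print("pins",proj(c,[[.4744,.036,.125],[.4767,-.144,.125]]))
# soap measured from w3 (pose then)
ps=np.array([.64445,.133]);print(go([.644,.133,.22],[1,0]))
E
```

```text
[ 0.47350337 -0.05457041  0.24071798]
pins [[282.31531886  76.09833577]
 [282.74102105 302.85205233]]
(array([0.1857, 0.1733, 0.0197]), np.float64(0.0113))
```

View pics/w7.png

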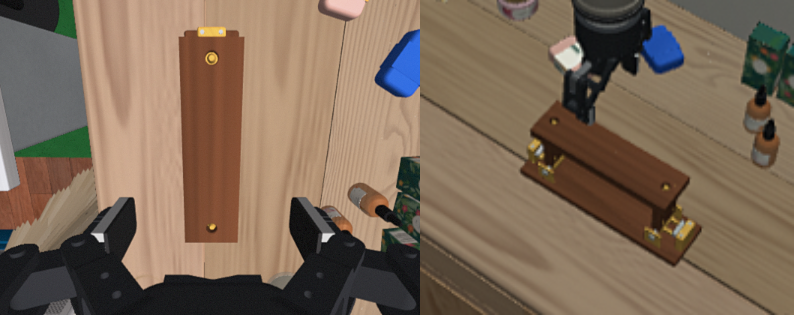

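The shelf is seated, with both pins showing in their holes at (211,58) and (211,228) of the left panel, and it lies level in the side view. Now the soap.

```bash
python3 - <<'E'
from h import *
T=cast(cam("top"),(226,195),.02)[0];print(T)
im=cv2.imread("pics/w4.png");h=cv2.cvtColor(im,cv2.COLOR_BGR2HSV);print(h[355,205],h[335,205],h[300,205],h[360,230])
print(go([T[0],T[1],.22],[1,0]))
E
```

```text
[0.64367005 0.13078413 0.02      ]
[  6  54 240] [  5  76 118] [ 14  89 172] [ 20   3 251]
(array([0.1835, 0.1729, 0.0197]), np.float64(0.0113))
```

Request:
play_rows(targets="-1 0.1835 0.173 0.01 0.3;-1 0.1835 0.173 0.01 0.3;-1 0.1835 0.173 0.01 0.3;-1 0.1835 0.173 0.01 0.3;-1 0.1835 0.173 0.01 0.3;-1 0.1835 0.173 0.01 0.3;-1 0.1835 0.173 0.01 0.3;-1 0.1835 0.173 0.01 0.3")

```text
clock: 14.73
tcp_pos: [0.6443, 0.1332, 0.227]
orientation: [-2.514, -1.883, 0.007]
contact_force: [-1.2, -1.1, -0.4]
grip_width: 0.0857
gripper_force: 0.0
```

Request:
play_rows(targets="-1 0 0 0 0;-1 0 0 0 0;-1 0 0 0 0")

```text
clock: 14.98
tcp_pos: [0.6437, 0.1285, 0.2304]
orientation: [-2.521, -1.875, 0.001]
contact_force: [0.1, 0.4, 0.1]
grip_width: 0.0857
gripper_force: 0.0
```

```bash
python3 - <<'E'
from h import *
c=cam("wrist");im=r.grab_frame("wrist")[:,:,::-1].copy();p,M=tool();print(p)
cv2.imwrite("pics/w8.png",im)
print(proj(c,[.6437,.1308,.02]))
E
```

```text
[0.64388071 0.12889446 0.23073363]
[[281.85672298 175.06254702]]
```

View pics/w8.png

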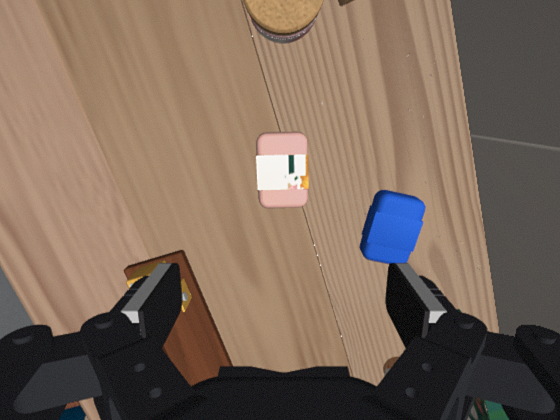

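The soap spans cols 256–308 and rows 132–208, already aligned with the tool. The blue bar is well to the right.

```bash
python3 - <<'E'
from h import *
c=cam("wrist");p,M=tool()
S=cast(c,(282.5,170),.018)[0];print(S,M.T@(S-p))
print(cast(c,[(282,132),(282,208)],.018)@M, p@M)
E
```

```text
[0.64599719 0.13569924 0.018     ] [7.12139364e-03 1.37906434e-04 2.12733746e-01]
[[ 0.35404292  0.57930071 -0.01817019]
 [ 0.27459517  0.57923845 -0.01817188]] [ 0.3084212   0.57964941 -0.23090491]
```

Request:
play_rows(targets="-1 0.006 -0.001 0.04 0;-1 0.006 -0.001 0.08 0;-1 0.006 -0.001 0.12 0;-1 0.006 -0.001 0.16 0;-1 0.006 -0.001 0.195 0;-1 0.006 -0.001 0.215 0;-1 0.006 -0.001 0.226 0;-1 0.006 -0.001 0.226 0")

```text
clock: 15.7
tcp_pos: [0.6435, 0.1357, 0.0027]
orientation: [-2.518, -1.877, 0.005]
contact_force: [-0.4, 0.6, 0.5]
grip_width: 0.0856
gripper_force: 0.0
```

Request:
play_rows(targets="1 0 0 0 0;1 0 0 0 0;1 0 0 0 0;1 0 0 0 0;1 0 0 0 0;1 0 0 0 0;1 0 0 0 0", squeeze=35)

```text
clock: 16.28
tcp_pos: [0.6467, 0.1368, 0.0069]
orientation: [2.518, 1.878, 0.005]
contact_force: [-1.5, -0.8, 7.6]
grip_width: 0.0511
gripper_force: 37.9
```

Request:
play_rows(targets="1 0 0 -0.01 0;1 0 0 -0.03 0;1 0 0 -0.07 0;1 0 0 -0.11 0;1 0 0 -0.15 0;1 0 0 -0.19 0;1 0 0 -0.21 0;1 0 0 -0.21 0")

```text
clock: 16.95
tcp_pos: [0.6484, 0.1365, 0.2218]
orientation: [2.516, 1.876, 0.016]
contact_force: [0.4, -0.4, 0.2]
grip_width: 0.0513
gripper_force: 37.2
```

```bash
python3 - <<'E'
from h import *
p,M=tool();print(p)
print(go([.4736,-.0548,.2],[1,.0125]))
c=cam("wrist");im=r.grab_frame("wrist")[:,:,::-1].copy();cv2.imwrite("pics/w9.png",im)
E
```

```text
[0.64836036 0.13650702 0.22180208]
(array([-0.2334, -0.113 ,  0.0194]), np.float64(-0.3021))
```

View pics/w9.png

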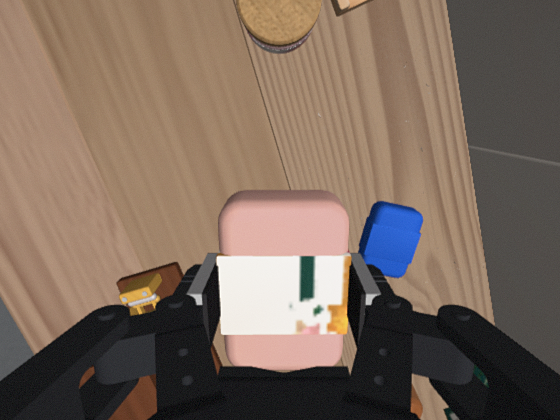

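```bash
python3 - <<'E'
from h import *
c=cam("wrist");p,M=tool()
print(M.T@(cast(c,(284,190),p[2]+.018)[0]-p), M.T@(cast(c,(284,372),p[2]+.018)[0]-p))
E
```

```text
[ 0.04107342  0.0013624  -0.01782768] [-0.03932789  0.00142795 -0.01815192]
```

Request:
play_rows(targets="1 -0.022 -0.011 0 -0.05;1 -0.055 -0.026 0 -0.1;1 -0.09 -0.043 0 -0.15;1 -0.125 -0.06 0 -0.2;1 -0.16 -0.077 0 -0.25;1 -0.19 -0.092 0 -0.29;1 -0.215 -0.104 0.005 -0.302;1 -0.233 -0.113 0.01 -0.302")

```text
clock: 17.67
tcp_pos: [0.4673, -0.0566, 0.2036]
orientation: [-2.207, -2.233, 0.002]
contact_force: [-0.0, 0.6, -1.1]
grip_width: 0.0514
gripper_force: 37.2
```

Request:
play_rows(targets="1 0 0 0 0;1 0 0 0 0;1 0 0 0 0")

```text
clock: 17.92
tcp_pos: [0.4705, -0.0539, 0.2043]
orientation: [-2.206, -2.236, 0.0]
contact_force: [-0.2, -0.3, -1.2]
grip_width: 0.0517
gripper_force: 37.2
```

```bash
python3 - <<'E'
from h import *
print(tool()[0],go([.4735,-.0545,.15],[1,.0125]),r.get_obs()["contact_force"])
E
```

```text
[ 0.47053201 -0.05387037  0.20426188] (array([-0.0007,  0.003 ,  0.0543]), np.float64(0.0011)) [-0.22078025 -0.32868242 -1.1894093 ]
```

Request:
play_rows(targets="1 -0.001 0.003 0.02 0;1 -0.001 0.003 0.04 0;1 -0.001 0.003 0.052 0;1 -0.001 0.003 0.058 0;1 -0.001 0.003 0.062 0;1 -0.001 0.003 0.062 0;1 -0.001 0.003 0.062 0")

```text
clock: 18.5
tcp_pos: [0.4741, -0.0553, 0.1429]
orientation: [2.206, 2.236, 0.001]
contact_force: [1.2, -0.1, -0.3]
grip_width: 0.0513
gripper_force: 37.1
```

Request:
play_rows(targets="1 0 0 0.001 0;1 0 0 0.002 0;1 0 0 0.003 0;1 0 0 0.003 0")

```text
clock: 18.83
tcp_pos: [0.4736, -0.0554, 0.1397]
orientation: [2.207, 2.236, 0.001]
contact_force: [-0.5, 0.8, -1.6]
grip_width: 0.0512
gripper_force: 37.1
```

Request:
play_rows(targets="1 0 0 0.0005 0;1 0 0 0.001 0;1 0 0 0.0015 0;1 0 0 0.002 0;1 0 0 0.002 0")

```text
clock: 19.25
tcp_pos: [0.4734, -0.0555, 0.1375]
orientation: [-2.207, -2.236, 0.0]
contact_force: [0.0, -0.3, -1.9]
grip_width: 0.0511
gripper_force: 37.1
```

Request:
play_rows(targets="1 0 0 0.0005 0;1 0 0 0.001 0;1 0 0 0.0015 0;1 0 0 0.0015 0")

```text
clock: 19.58
tcp_pos: [0.4734, -0.0555, 0.1359]
orientation: [-2.207, -2.236, 0.0]
contact_force: [-0.2, -0.2, -1.6]
grip_width: 0.0511
gripper_force: 37.1
```

Request:
play_rows(targets="1 0 0 0.0005 0;1 0 0 0.001 0;1 0 0 0.001 0")

```text
clock: 19.83
tcp_pos: [0.4735, -0.0555, 0.135]
orientation: [-2.207, -2.236, 0.0]
contact_force: [-0.3, 0.1, -1.2]
grip_width: 0.0512
gripper_force: 37.1
```

Request:
play_rows(targets="1 0 0 0.0005 0;1 0 0 0.001 0;1 0 0 0.001 0")

```text
clock: 20.08
tcp_pos: [0.4736, -0.0555, 0.1348]
orientation: [-2.207, -2.235, -0.001]
contact_force: [-3.5, 1.2, 9.5]
grip_width: 0.0512
gripper_force: 38.4
```

Request:
play_rows(targets="1 0 0 0.0005 0;1 0 0 0.001 0;1 0 0 0.001 0")

```text
clock: 20.33
tcp_pos: [0.4737, -0.0555, 0.1347]
orientation: [-2.207, -2.234, -0.002]
contact_force: [-8.1, 1.7, 22.9]
grip_width: 0.0511
gripper_force: 40.0
```

Request:
play_rows(targets="1 0 0 -0.001 0;1 0 0 -0.0017 0;1 0 0 -0.0017 0;-0.4 0 0 -0.0017 0;-0.5 0 0 -0.0017 0;-1 0 0 -0.0017 0;-1 0 0 -0.0017 0;-1 0 0 -0.0017 0")

```text
clock: 21.0
tcp_pos: [0.4736, -0.0555, 0.1347]
orientation: [2.207, 2.236, -0.0]
contact_force: [0.3, 1.0, 0.2]
grip_width: 0.0854
gripper_force: 0.0
```

Request:
play_rows(targets="-1 0 0 -0.02 0;-1 0 0 -0.06 0;-1 0 0 -0.1 0;-1 0 0 -0.13 0;-1 0 0 -0.13 0;-1 0 0 -0.13 0")

```text
clock: 21.5
tcp_pos: [0.4746, -0.0554, 0.2664]
orientation: [2.205, 2.235, 0.006]
contact_force: [-0.3, 1.4, -0.4]
grip_width: 0.0855
gripper_force: 0.0
```

```bash
python3 - <<'E'
from h import *
im=r.grab_frame("wrist")[:,:,::-1];s=r.grab_frame("side")[:,:,::-1]
q=proj(cam("side"),[.4737,-.0545,.11])[0].astype(int);cr=s[q[1]-80:q[1]+80,q[0]-95:q[0]+95]
cv2.imwrite("pics/w10.png",np.hstack([cv2.resize(im,(420,315)),cv2.resize(cr,(374,315))]))
E
```

```text
(no output)
```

View pics/w10.png

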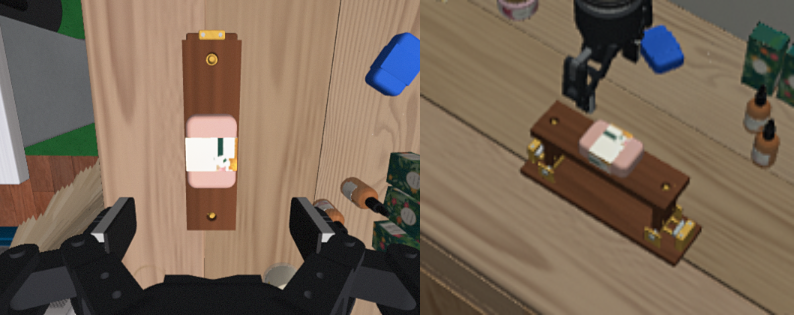

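The soap lies flat in the middle of the shelf, centred near (211,152) between the pins at (211,59) and (211,215), lengthwise along the board.

```bash
python3 -c "
from bench import r
print(r.hand_in())"
```

```text
the job is handed in; nothing more can be done
None
```

The job is handed in after about 21.6 s of robot time: the leg is up and holding by itself, the shelf is flush on both pins, and the pink soap lies flat and lengthwise in the middle of the shelf; the arm was not steered into the jar, dropper bottles or candle, though I did not re-measure them at the end.

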